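# Inspection-stamp the cover plate

### The job

Stamp the cover plate inside its round outline (not the square one): stand the tape measure that is in the way upright on the bench beside the plate, then stand the tall sprung hand stamp upright with its foot wholly inside the round outline and let go of it, press its head straight down to the stop, and let the head spring back up. The stamp is top-heavy: do not tip it or press its head anywhere else. Do not knock over or shift the two spray cans or the grease tin, and leave the stamp standing in the outline.

Things in the scene. Friction and masses are not known exactly. Their poses are not given: they have to be found in the camera images.
- plate: Bare aluminium cover plate, 130 x 240 x 12 mm, lying flat on the bench and fixed there; origin at the centre of its underside, x across the 130 mm, y along the 240 mm, z up. Two outlines are scribed on its top face, a circle and a square.
- mark_round (a point): Centre of the round outline (a dark line, 80 mm inside diameter) on the plate's top face, 60 mm from the plate's centre towards plate +y; axes as the plate's. The tape measure stands over it at the start.
- mark_square (a point): Centre of the square outline (80 mm inside), on the plate's top face, 60 mm from the plate's centre towards plate -y. Not to be stamped.
- stamp_mid (a point): Tall hand stamp, loose, 190.5 mm high, about 0.6 kg, round about its z axis (up): foot disc 60 mm diameter, steel barrel 26 mm, then a heavy dark collar 50 mm in diameter from 120 to 160 mm above the underside (the place to grip; the centre of mass lies near 130 mm), and on top the sprung black head. This point lies on its axis, 95 mm above the underside.
- stamp_foot (a point): Centre of the underside of the stamp's foot. At the start a spray can stands close on each of two opposite sides of the stamp, with only about 12 to 20 mm between can and collar.
- stamp_top (a point): Centre of the top face of the stamp's head (36 mm diameter, 14.5 mm high mushroom of black plastic); 190.5 mm above the underside when the head is up. It goes down with the head.
- stamp_head (a joint): Travel of the stamp's head: 0 up, 0.014 m pressed down to its hard stop. The spring takes about 4.5 N to start and 11 N at the stop, and pushes the head back up when released.
- tape_mid (a point): Centre of the yellow tape measure, loose, 37 mm thick (along its x) x 85 mm long (y) x 66 mm high (z), about 0.2 kg, standing upright on the plate; this point lies 33 mm above its underside. Grip it across the 37 mm.
- can_a_mid (a point): Spray can with a black cap, loose, 56 mm diameter, 185 mm high, standing close beside the stamp; point half-way up. To be left alone.
- can_b_mid (a point): The second spray can, the same size and look, on the other side of the stamp; point half-way up. To be left alone.
- tin_mid (a point): Grease tin, loose, 68 mm diameter, 72 mm high, standing on the bench behind the round outline; point half-way up. To be left alone.
Things that resemble listed ones, but are neither listed nor needed, are in the scene too. Leave any purple or red look-alike of the part that bears stamp_mid alone.

How it is judged (in metres and radians):
On the way, in this order (a step that is already met when the one before it is completed fails the run):
1. the tape measure stands upright on the bench, off the plate, let go (height (world z) of tape_mid below 0.038 m and angle between tape_mid's own z axis and vertical below 0.15 rad and contact force between the fingers and anything else below 0.1 N), for 0.2 s.
2. the stamp stands upright on the plate with its foot inside the round outline, let go (horizontal distance between stamp_foot and mark_round below 0.011 m and angle between stamp_mid's own z axis and vertical below 0.06 rad and z of stamp_foot in the frame of mark_round below 0.004 m and contact force between the fingers and anything else below 0.1 N), for 0.2 s.
3. the head is pressed down to its stop, the stamp still upright in the outline (horizontal distance between stamp_foot and mark_round below 0.011 m and angle between stamp_mid's own z axis and vertical below 0.06 rad and z of stamp_foot in the frame of mark_round below 0.004 m and value of joint stamp_head above 0.0128 m), for 0.1 s.
At the end, for the whole second after the job is handed in: The stamp stands upright (within 0.06 rad) on the plate, its foot's centre within 11 mm of the round outline's centre; its head is back up (within 1.5 mm); the tape measure stands upright (within 0.15 rad) on the bench, off the plate (horizontal distance between stamp_foot and mark_round below 0.011 m and angle between stamp_mid's own z axis and vertical below 0.06 rad and z of stamp_foot in the frame of mark_round below 0.004 m and value of joint stamp_head below 0.0015 m and height (world z) of tape_mid below 0.038 m and angle between tape_mid's own z axis and vertical below 0.15 rad); the robot touches nothing.
It fails at once if the stamp is tipped (more than 0.4 rad) (angle between stamp_mid's own z axis and vertical above 0.4 rad).
It fails at once if the head is pressed (over 8 mm) while the stamp does not stand in the round outline (value of joint stamp_head above 0.008 m and (horizontal distance between stamp_foot and mark_round above 0.015 m or z of stamp_foot in the frame of mark_round above 0.008 m)).
It fails at once if a spray can is knocked over or shifted by more than 30 mm (distance of can_a_mid from where it was at the start of the episode above 0.03 m or angle between can_a_mid's own z axis and vertical above 0.35 rad).
It fails at once if the other spray can is knocked over or shifted by more than 30 mm (distance of can_b_mid from where it was at the start of the episode above 0.03 m or angle between can_b_mid's own z axis and vertical above 0.35 rad).
It fails at once if the grease tin is knocked over or shifted by more than 30 mm (distance of tin_mid from where it was at the start of the episode above 0.03 m or angle between tin_mid's own z axis and vertical above 0.35 rad).
It also fails if it takes over 61 s, if anything falls off the work surface, if the arm or the gripper's body presses on something with over 40 N, if the wrist force passes 120 N, or if a joint passes its speed limit or range.

### The arm

A 6-joint arm with a two-finger parallel gripper is mounted at the origin on a cart in front of the work surface, level with it; the furniture and walls round the work are solid. World frame = base frame: x ahead of the robot, y to its left, z up, the work surface at z = 0. Lengths are in mm, angles in rad, forces in N, time in s.
With the tool pointing down it reaches from about 275 to 775 mm from the base axis. Payload 14.6 kg.
Tool frame: the origin (TCP) lies at the very end of the fingers, on their centre line; the grasp point (between the pads) lies 19 mm behind it; z points along the fingers, y is the line along which they close (so a half turn about z gives the same grasp; the last joint's range is limited). The gripper opens to 85 mm and grips with 20 to 120 N. Pads are 22 mm wide; open, the fingers measure 114 mm over their backs; the gripper's body (76 mm by 85 mm) begins 54 mm behind the grasp point. The pads swing forward as they close: fully open they stand 13 mm farther back than shut.
Start: joints at [1.019, 0.263, -0.048, 1.259, 0, 1.415], TCP at [202.901, 484.21, 231.278] pointing down, gripper open.
Joint ranges: [-2.65, 2.65], [-0.89, 1.7], [-1.18, 1.37], [-2.13, 2.11], [-1.35, 1.29], [-3.14, 3.14]. Speed limits (rad/s): [1.89, 1.89, 2.57, 2.79, 3.14, 3.14].

### API

Orientations are given as a rotation vector (axis times angle).
In Python, from rig import r gives the robot as it stands. Calls block until the motion is done:
- r.reach(position, orientation): joint-space move of the TCP to a pose.
- r.line_to(position, rot=None, v=150): straight line of the TCP; rot=None keeps the orientation; v is the mean speed in mm/s.
- r.move_j(angles): joint-space move.
- r.ungrasp() and r.gripper_close(effort=None): open the fingers fully, or close them until they stop; effort is the grip in N (None keeps the last).
- r.dwell(seconds).
- r.ik(position, orientation): joint angles nearest the present ones, or None.
- r.read_state(): the state.
- r.snapshot(name): name is "scene" or "top"; returns the picture (400x640x3 uint8, red, green, blue); there is no depth.
- r.camera_params(name): a dict with "camera_matrix" (3x3 intrinsics, pixels), "rvec" (rotation vector, rad) and "tvec" (3), from world to camera coordinates, as OpenCV has them. Camera axes: x right, y down, z forward; pixel columns grow to the right and rows downward; lengths in mm; the calibration is good to about 2 mm. A picture is of the moment at which its call begins. camera_params takes no time and is no camera call.
A pose or a line that the arm cannot do raises r.MotionError and nothing moves.
- r.close_job(): hands the job in; it is judged then, once.
Trained networks look in the newest picture that a camera, given by its name, has taken for a name from the list of things; names that differ only in an ending like _2 or _b are one class to them, and where a whole thing is asked for, a point or a joint stands for the part that bears it (a point fixed in the world has none). Each returns a list of dicts, best first, with "p" (0 to 1); they miss things now and then, are a little off and sometimes report something else, mostly with a low value. They report only what shows in the picture. A call takes as long as a camera call. They do not tell look-alikes from the thing itself.
- r.cut_out(camera, label): "region" (400x640 bool, what is visible of it).
- r.tip_of(camera, label): "at" ([x, y, z] in mm, in world coordinates, good to about 4 mm: a listed point, or the origin of a listed thing).
The state is a dict: "clock": time; "q": joint angles; "qd": joint speeds; "effort": joint torques, N m; "position": TCP position; "tcp_rot": TCP orientation; "force": force on the tool from outside, world axes, zero at the start; "torque": the same for the moment, N m; "gripper_width": opening from 0.0 (shut) to 1.0 (fully open); "grasp_force": force on a finger pad.
Only numpy, scipy, OpenCV 4.12 (cv2) and the standard library are available. Lean on these libraries where they do the work, as an engineer would, in place of code of your own. Each camera call takes 0.05 s, during which the arm holds its last target. There are 200 camera calls.

## Working session

There is one attempt and no reset: what is moved stays moved. The work goes in short steps, each a Python script; the robot and the scene stay as the last script left them, time stands still between calls to the robot, and variables do not carry over. Pictures are saved under pics/ and viewed, at most 10 in all, crops included, and the job is handed in when it is done.

```bash
mkdir -p pics; ls; python3 - <<'E'
from rig import r
import cv2,numpy as np
for c in("scene","top"):
    im=r.snapshot(c); cv2.imwrite(f"pics/{c}0.png",im[:,:,::-1])
    for l in["plate","mark_round","mark_square","stamp_mid","stamp_foot","stamp_top","tape_mid","can_a_mid","tin_mid"]:
        print(c,l,[(round(d["p"],2),np.round(d["at"]).tolist()) for d in r.tip_of(c,l)])
    p=r.camera_params(c);R=cv2.Rodrigues(np.array(p["rvec"],float))[0];print("campos",-R.T@np.array(p["tvec"]).ravel(),R[2])
s=r.read_state();print(s)
E
```

```text
pics
scene plate [(0.89, [471.0, -214.0, 0.0]), (0.44, [514.0, 303.0, 90.0])]
scene mark_round [(0.9, [487.0, -155.0, 10.0])]
scene mark_square [(0.87, [462.0, -271.0, 9.0])]
scene stamp_mid [(0.9, [472.0, 240.0, 93.0]), (0.67, [359.0, 252.0, 97.0]), (0.59, [401.0, 354.0, 95.0])]
scene stamp_foot [(0.93, [396.0, 357.0, 0.0]), (0.63, [474.0, 236.0, -4.0]), (0.57, [358.0, 255.0, 4.0])]
scene stamp_top [(0.59, [361.0, 256.0, 186.0]), (0.49, [406.0, 356.0, 194.0]), (0.47, [473.0, 238.0, 190.0])]
scene tape_mid [(0.58, [476.0, -161.0, 44.0])]
scene can_a_mid []
scene tin_mid [(0.61, [591.0, -173.0, 36.0])]
campos [-626.32084591 -707.53084698  785.48247449] [ 0.74718396  0.49824561 -0.43984933]
top plate [(0.8, [475.0, -215.0, 1.0])]
top mark_round [(0.84, [486.0, -155.0, 17.0])]
top mark_square [(0.58, [465.0, -268.0, 12.0])]
top stamp_mid [(0.93, [359.0, 253.0, 94.0]), (0.86, [400.0, 359.0, 94.0]), (0.64, [474.0, 242.0, 89.0])]
top stamp_foot [(0.94, [401.0, 355.0, -1.0]), (0.77, [359.0, 257.0, 1.0]), (0.68, [475.0, 239.0, -5.0])]
top stamp_top [(0.64, [476.0, 238.0, 190.0]), (0.61, [397
[... 276 characters left out ...]
627  0.05642379 -0.96437374]
{'clock': 1.0, 'q': array([ 1.01868879e+00,  2.63096355e-01, -4.83064234e-02,  1.25942166e+00,
       -4.46607053e-05,  1.41550565e+00]), 'qd': array([ 0.00143189, -0.00244097,  0.00074431, -0.00035314, -0.00075456,
       -0.00045305]), 'effort': array([-1.38212432e-03, -6.37426829e+01,  3.84775400e+01,  1.22979240e-03,
       -1.72354753e-04,  1.11129222e-05]), 'position': array([202.91056169, 484.1904775 , 231.27781276]), 'tcp_rot': array([ 6.19230582e-01,  3.07992789e+00, -6.57164819e-05]), 'force': array([ 0.22379558, -0.04055008, -0.30676704]), 'torque': array([-0.01763642, -0.05071781,  0.01349886]), 'grasp_force': 0.0, 'gripper_width': 1.0005412602678816}
```

```bash
python3 - <<'E'
import cv2,numpy as np
a=cv2.imread("pics/top0.png");b=cv2.imread("pics/scene0.png")
cv2.imwrite("pics/top_big.png",cv2.resize(a,(800,500),interpolation=3))
cv2.imwrite("pics/scene_big.png",cv2.resize(b,(800,500),interpolation=3))
E
```

```text
(no output)
```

View pics/top_big.png

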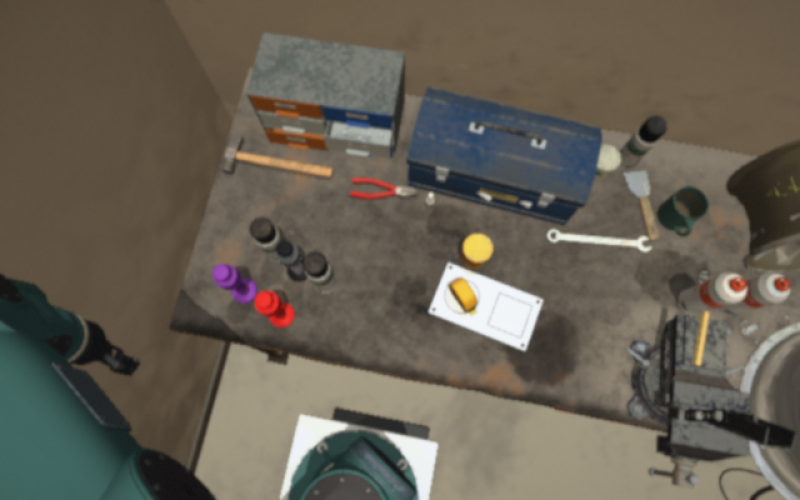

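View pics/scene_big.png

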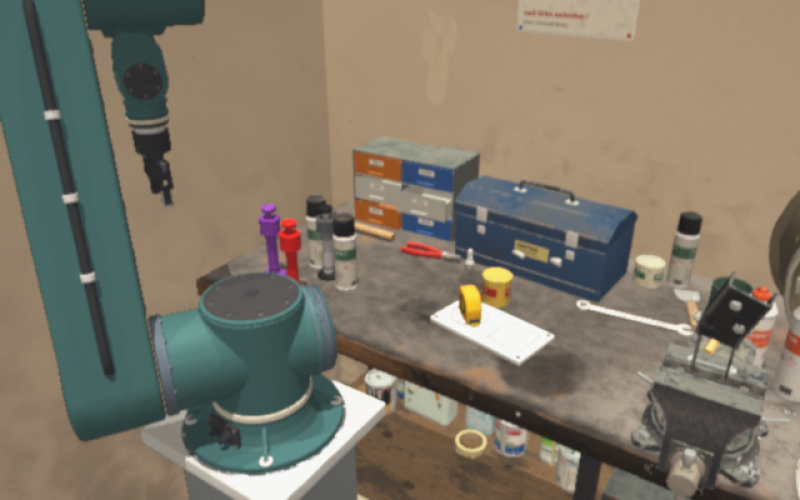

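The stamp candidates in the 800x500 top view are purple at (235,283), red at (275,308), and dark grey between the two cans at (288,252). The cans are at (265,232) and (317,268). Grey fits because it is neither purple nor red and has a can on each of two opposite sides. Next I'll confirm it in a crop and fit the poses.

```bash
cat > h.py <<'E'
import cv2,numpy as np
from rig import r
from scipy.optimize import minimize
from scipy.spatial.transform import Rotation as Ro
def proj(c,P):
    p=r.camera_params(c);K=np.array(p["camera_matrix"],float)
    return cv2.projectPoints(np.asarray(P,float).reshape(-1,3),np.array(p["rvec"],float),np.array(p["tvec"],float),K,None)[0].reshape(-1,2)
def mask(c,P,S=4):
    m=np.zeros((400*S,640*S),np.uint8)
    cv2.fillConvexPoly(m,cv2.convexHull(((proj(c,P)+.5)*S).astype(np.float32)).astype(np.int32),1)
    return cv2.resize(m.astype(np.float32),(640,400),interpolation=cv2.INTER_AREA)
def box(x,y,t,L,W,z0,z1):
    c=np.array([[a*L/2,b*W/2] for a in(-1,1) for b in(-1,1)]);R=np.array([[np.cos(t),-np.sin(t)],[np.sin(t),np.cos(t)]])
    q=c@R.T+[x,y];return np.vstack([np.c_[q,np.full(4,z)] for z in(z0,z1)])
def cyl(x,y,d,z0,z1):
    a=np.linspace(0,6.28,25);q=np.c_[x+d/2*np.cos(a),y+d/2*np.sin(a)];return np.vstack([np.c_[q,np.full(25,z)] for z in(z0,z1)])
def fit(cams,masks,shapes,x0):
    "shapes(x)->list of point sets (union)"
    def f(x):
        s=0
        for c,m in zip(cams,masks):
            g=np.max([mask(c,P) for P in shapes(x)],0);s+=np.minimum(g,m).sum()/np.maximum(g,m).sum()
        return -s/len(cams)
    best=minimize(f,x0,method="Nelder-Mead",options=dict(initial_simplex=np.vstack([x0]+[np.array(x0)+d for d in np.diag([6,6,.3][:len(x0)])]),xatol=.1,fatol=1e-4))
    return best.x,-best.fun
def pick(c,label,P):
    "cut_out whose centroid is nearest to that of shape P"
    u=proj(c,P).mean(0);L=r.cut_out(c,label)
    if not L:return None
    return min((d["region"].astype(np.float32) for d in L),key=lambda m:np.hypot(*(np.argwhere(m>0).mean(0)[::-1]-u)))
def down(yaw): # tool z down, tool y at angle yaw in xy plane
    y=np.array([np.cos(yaw),np.sin(yaw),0]);z=np.array([0,0,-1.]);return Ro.from_matrix(np.c_[np.cross(y,z),y,z]).as_rotvec()
stampS=lambda x:[cyl(x[0],x[1],60,0,8),cyl(x[0],x[1],26,0,180),cyl(x[0],x[1],50,120,160),cyl(x[0],x[1],36,176,190.5)]
E
cat > m.py <<'E'
from h import *
for c in("scene","top"):
    r.snapshot(c)
cases=dict(plate=(lambda x:[box(*x,130,240,0,12)],[473,-215,-.2]),
 tape_mid=(lambda x:[box(*x,37,85,12,78)],[476,-160,0.]),
 tape_mid2=(lambda x:[box(*x,37,85,12,78)],[476,-160,1.]),
 tin_mid=(lambda x:[cyl(*x,68,0,72)],[592,-171]),
 stamp_mid=(stampS,[474,239]),
 can_a_mid=(lambda x:[cyl(*x,56,0,175)],[505,301]),can_b_mid=(lambda x:[cyl(*x,56,0,175)],[443,177]))
for l,(s,x0) in cases.items():
    for cams in(["scene"],["top"],["scene","top"]):
        ms=[pick(c,l.rstrip("2"),np.vstack(s(x0))) for c in cams]
        if any(m is None for m in ms):print(l,cams,"none");continue
        x,v=fit(cams,ms,s,x0);print(l,cams,np.round(x,2),round(v,3),[int(m.sum()) for m in ms])
E
python3 m.py; python3 - <<'E'
import cv2,numpy as np
a=cv2.imread("pics/top0.png");b=cv2.imread("pics/scene0.png")
A=cv2.resize(a[165:265,165:275],(400,364),interpolation=3);B=cv2.resize(b[150:241,200:300],(400,364),interpolation=3)
C=cv2.resize(a[180:285,330:445],(400,365),interpolation=3)[:364]
cv2.imwrite("pics/crop.png",cv2.resize(np.hstack([A,B]),(800,364)));
E
```

```text
plate ['scene'] [ 4.7408e+02 -2.1181e+02 -1.9000e-01] 0.836 [2316]
plate ['top'] [ 4.7586e+02 -2.1194e+02 -1.9000e-01] 0.857 [3153]
plate ['scene', 'top'] [ 4.7504e+02 -2.1132e+02 -1.9000e-01] 0.845 [2316, 3153]
tape_mid ['scene'] [ 479.44 -155.29   -0.96] 0.756 [461]
tape_mid ['top'] [ 481.24 -155.52   -0.93] 0.804 [447]
tape_mid ['scene', 'top'] [ 481.34 -155.7    -0.96] 0.777 [461, 447]
tape_mid2 ['scene'] [ 461.11 -164.95    2.17] 0.743 [461]
tape_mid2 ['top'] [ 480.16 -157.47    2.24] 0.809 [447]
tape_mid2 ['scene', 'top'] [ 481.68 -155.24    2.17] 0.776 [461, 447]
tin_mid ['scene'] [ 594.23 -165.3 ] 0.951 [698]
tin_mid ['top'] [ 594.69 -166.08] 0.931 [536]
tin_mid ['scene', 'top'] [ 594.18 -165.4 ] 0.94 [698, 536]
stamp_mid ['scene'] [474.49 243.8 ] 0.86 [713]
stamp_mid ['top'] [475.67 242.61] 0.799 [505]
stamp_mid ['scene', 'top'] [474.94 243.13] 0.828 [713, 505]
can_a_mid ['scene'] [515.65 311.9 ] 0.647 [662]
can_a_mid ['top'] [511.24 303.64] 0.698 [523]
can_a_mid ['scene', 'top'] [512.44 308.14] 0.66 [662, 523]
can_b_mid ['scene'] [459.75 174.47] 0.925 [1098]
can_b_mid ['top'] [460.77 173.91] 0.822 [539]
can_b_mid ['scene', 'top'] [461.12 175.44] 0.872 [1098, 539]
```

View pics/crop.png

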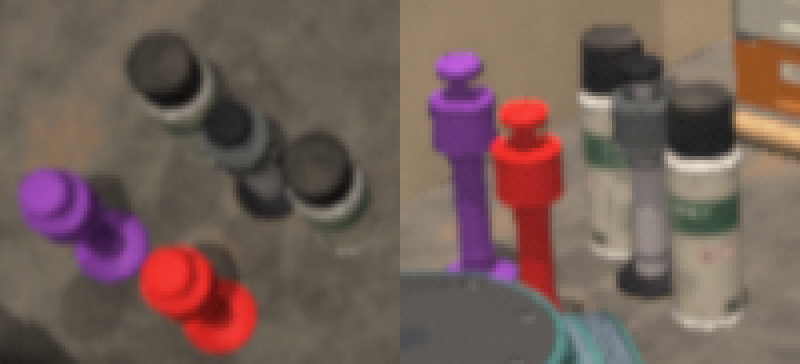

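The crop confirms it: the grey stamp (collar at crop pixel (235,135)) stands between the two black-capped cans, and the purple and red ones stand apart. Now I'll move the tape measure.

```bash
cat >> h.py <<'E'
def best(p,yaw):
    q0=r.read_state()["q"];o=[]
    for k in(-1,0,1):
        rv=down(yaw+k*np.pi);q=r.ik(p,rv)
        if q is not None:o.append((abs(np.array(q)-q0).max()+.2*abs(q[5]),tuple(rv)))
    return np.array(min(o)[1])
def st(t=""):
    s=r.read_state();print(t,round(s["clock"],2),np.round(s["position"],1),"F",np.round(s["force"],2),"w",round(s["gripper_width"],3),"g",round(s["grasp_force"],1),flush=True);return s
E
python3 - <<'E'
from h import *
x,y,a=479.5,-157.5,-.95
r.line_to([203,484,300],v=250)
rv=best([x,y,250],a);r.reach([x,y,250],rv);st("above")
r.line_to([x,y,110],v=250);r.line_to([x,y,28],v=120);st("at tape")
r.gripper_close(25);r.dwell(.2);st("gripped")
r.line_to([x,y,110],v=120);st("up")
im=r.snapshot("scene");cv2.imwrite("pics/s1.png",cv2.resize(im[120:330,300:520,::-1],(800,764))[:600])
E
```

```text
above 5.41 [ 479.7 -156.9  250.1] F [ 0.59  0.77 -0.05] w 0.998 g 0.0
at tape 6.95 [ 480.1 -157.8   28.8] F [0.34 0.09 0.21] w 0.998 g 0.0
gripped 7.65 [ 479.7 -157.7   28.3] F [-0.66 -0.5   5.43] w 0.425 g 24.9
up 8.48 [ 479.1 -157.3  109.3] F [-0.32 -0.3  -2.41] w 0.427 g 24.5
```

View pics/s1.png

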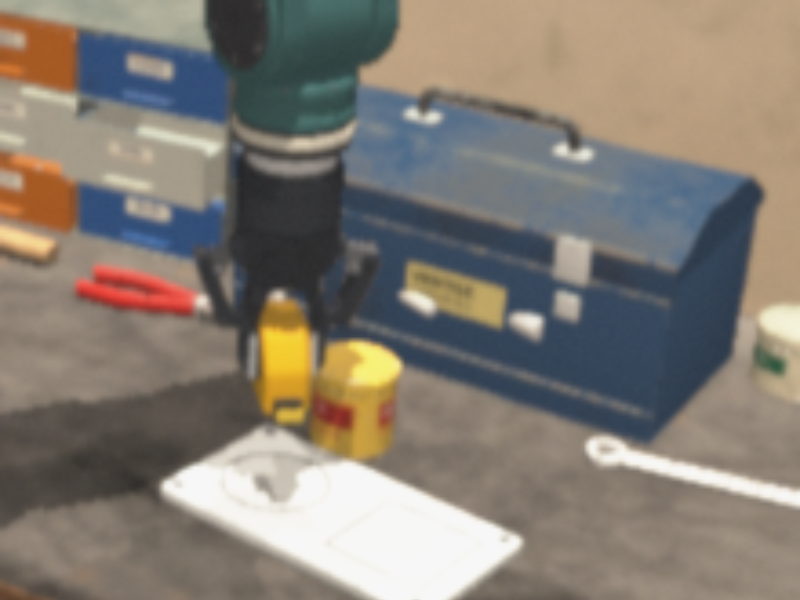

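The tape measure is held upright (gripper width 36 mm) and the round outline is now visible at crop (275,480). Next I'll set the tape down and re-measure the mark.

```bash
python3 - <<'E'
from h import *
x,y=500,-15
f0=r.read_state()["force"][2]
r.line_to([x,y,110],v=200);r.line_to([x,y,20],v=120);st("low")
z=20
for z in np.arange(18.5,12.9,-.7):
    r.line_to([x,y,z],v=30);s=r.read_state()
    if s["force"][2]-f0>2.5:break
st("down");r.ungrasp();r.dwell(.2);st("open")
r.line_to([x,y,120],v=200);r.line_to([x,y,300],v=300);r.line_to([450,100,330],v=300)
st("away")
for c in("top","scene"):
    im=r.snapshot(c);cv2.imwrite(f"pics/{c}2.png",im[:,:,::-1])
    for l in["plate","mark_round","mark_square","tape_mid","tin_mid"]:
        print(c,l,[(round(d["p"],2),np.round(d["at"]).tolist()) for d in r.tip_of(c,l)])
    # white plate fit
    P=box(475,-213,-.19,150,260,0,12);m=mask(c,P)>.5
    hsv=cv2.cvtColor(im,cv2.COLOR_RGB2HSV);w=((hsv[...,2]>150)&(hsv[...,1]<50)&m).astype(np.float32)
    w=cv2.morphologyEx(w,cv2.MORPH_CLOSE,np.ones((5,5)));print(c,"white fit",*fit([c],[w],lambda x:[box(*x,130,240,0,12)],[475,-213,-.19]))
    u=proj(c,[[486,-155,12]])[0].astype(int);print(u)
    cr=im[u[1]-28:u[1]+28,u[0]-36:u[0]+36,::-1];cv2.imwrite(f"pics/cr_{c}.png",cv2.resize(cr,(400,311),interpolation=3))
a=np.hstack([cv2.imread("pics/cr_top.png"),cv2.imread("pics/cr_scene.png")]);cv2.imwrite("pics/cr.png",a)
E
```

```text
low 10.3 [500.4 -15.3  20.5] F [ 0.11  0.61 -1.22] w 0.424 g 24.5
down 11.3 [500.  -15.   16.4] F [-0.67 -1.58 -0.77] w 0.429 g 24.6
open 12.04 [500.  -15.   16.4] F [ 0.25  0.05 -0.24] w 1.005 g 0.0
away 14.04 [449.5 100.5 329. ] F [ 0.66 -0.42 -0.57] w 1.006 g 0.0
top plate [(0.88, [474.0, -216.0, -0.0])]
top mark_round [(0.62, [486.0, -156.0, 18.0])]
top mark_square [(0.89, [461.0, -274.0, 13.0])]
top tape_mid [(0.76, [494.0, -16.0, 35.0])]
top tin_mid [(0.89, [595.0, -167.0, 38.0])]
top white fit [ 4.75279184e+02 -2.12360261e+02 -1.82818860e-01] 0.9811491966247559
[369 236]
scene plate [(0.7, [469.0, -211.0, -2.0])]
scene mark_round [(0.8, [485.0, -156.0, 12.0]), (0.74, [498.0, -16.0, 32.0])]
scene mark_square [(0.79, [463.0, -270.0, 5.0])]
scene tape_mid [(0.63, [500.0, -16.0, 33.0])]
scene tin_mid [(0.61, [591.0, -169.0, 36.0])]
scene white fit [ 4.75600201e+02 -2.11380801e+02 -1.78067108e-01] 0.9721890687942505
[375 251]
```

View pics/cr.png

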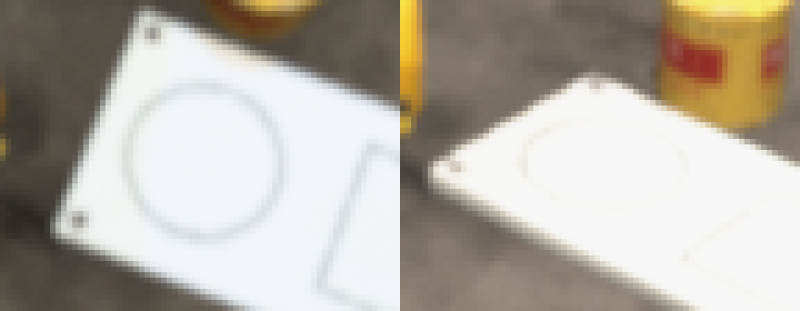

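The tape measure stands on the bench, clear of the plate. The circle centre is at top-crop pixel (205,162). I'll unproject that and the cap/head centres, then pick up the stamp.

```bash
cat > u.py <<'E'
from h import *
def unp(c,uv,z):
    p=r.camera_params(c);K=np.array(p["camera_matrix"],float);R=cv2.Rodrigues(np.array(p["rvec"],float))[0];t=np.array(p["tvec"],float).ravel()
    d=R.T@np.linalg.inv(K)@[uv[0],uv[1],1];o=-R.T@t;return (o+d*(z-o[2])/d[2])[:2]
E
python3 - <<'E'
from u import *
print("mark",unp("top",(369.4,236.7),12),"canA",unp("top",(209.3,182.4),185),"canB",unp("top",(252,209.9),185),"head",unp("top",(227.8,198.9),190.5))
# blob refinement of dark head/caps & circle
im=cv2.imread("pics/top2.png");g=cv2.cvtColor(im,cv2.COLOR_BGR2GRAY)
# circle: maximise darkness along projected ring, both cams
for c in("top","scene"):
    g=cv2.GaussianBlur(cv2.cvtColor(cv2.imread(f"pics/{c}2.png"),cv2.COLOR_BGR2GRAY).astype(np.float32),(0,0),.8)
    a=np.linspace(0,2*np.pi,120)
    def f(x):
        q=proj(c,np.c_[x[0]+40.5*np.cos(a),x[1]+40.5*np.sin(a),np.full(120,12.)]).astype(np.float32)
        return float(cv2.remap(g,q[:,:1],q[:,1:],cv2.INTER_CUBIC).mean())
    o=min((f([x,y]),x,y) for x in np.arange(476,497,1) for y in np.arange(-166,-144,1));print(c,o)
for l in("can_a_mid","stamp_mid","stamp_top","stamp_foot"):
  for c in("top","scene"):
    r.snapshot(c);print(c,l,[(round(d["p"],2),np.round(d["at"]).tolist()) for d in r.tip_of(c,l)])
st()
E
```

```text
mark [ 485.4250843  -153.81487658] canA [508.33744429 298.81426349] canB [457.11721535 169.87168947] head [472.37513675 237.77983364]
top (228.9650421142578, np.int64(486), np.int64(-153))
scene (244.9904327392578, np.int64(484), np.int64(-154))
top can_a_mid []
scene can_a_mid [(0.76, [511.0, 301.0, 91.0])]
top stamp_mid []
scene stamp_mid [(0.97, [400.0, 356.0, 94.0]), (0.69, [356.0, 250.0, 91.0]), (0.62, [472.0, 242.0, 92.0])]
top stamp_top []
scene stamp_top [(0.6, [474.0, 239.0, 191.0]), (0.59, [362.0, 255.0, 186.0]), (0.44, [405.0, 356.0, 190.0])]
top stamp_foot []
scene stamp_foot [(0.81, [471.0, 240.0, -2.0]), (0.71, [399.0, 354.0, -3.0])]
 15.44 [450. 100. 330.] F [ 0.07 -0.83  1.25] w 1.007 g 0.0
```

```bash
python3 - <<'E'
from h import *
x,y,a=473.5,240.,-.38
rv=best([x,y,300],a);print(r.ik([x,y,300],rv))
r.line_to([x,y,300],rv,v=150);st("above")
r.line_to([x,y,215],v=150);r.line_to([x,y,127],v=60);st("at")
for c in("scene","top"):
    im=r.snapshot(c);cv2.imwrite(f"pics/{c}3.png",im[:,:,::-1])
A=cv2.imread("pics/scene3.png")[120:250,180:330];B=cv2.imread("pics/top3.png")[140:270,165:315]
cv2.imwrite("pics/g3.png",cv2.resize(np.hstack([A,B]),(800,347),interpolation=3))
E
```

```text
[ 3.15558602e-01  2.63507154e-01  1.37327439e-01  1.44461661e+00
 -4.44089210e-16  2.26635493e+00]
above 16.56 [473.4 239.6 300.2] F [ 0.6  -0.19  0.1 ] w 1.002 g 0.0
at 18.89 [473.7 240.  127.3] F [0.88 0.52 0.12] w 0.997 g 0.0
```

View pics/g3.png

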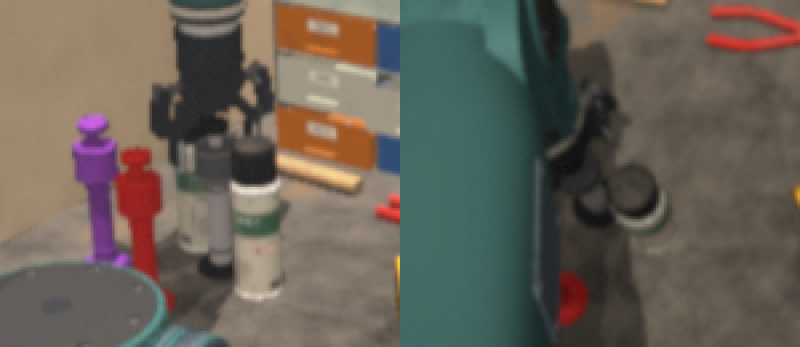

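The open fingers straddle the collar (scene crop (215,150)), and no can has been touched. Closing and lifting.

```bash
python3 - <<'E'
from h import *
x,y=473.5,240.
r.gripper_close(20);st("20N");r.gripper_close(70);r.dwell(.2);st("70N")
r.line_to([x,y,150],v=60);st("lift")
r.line_to([x,y,365],v=150);st("up")
mx,my=485.5,-154
rv=best([mx,my,365],-.38-0.8);q=r.ik([mx,my,365],rv);print(q)
r.line_to([480,40,365],v=200);r.reach([mx,my,365],rv);r.dwell(.3);st("over")
r.line_to([mx,my,175],v=150);r.dwell(.2);st("near")
for c in("scene","top"):
    im=r.snapshot(c);cv2.imwrite(f"pics/{c}4.png",im[:,:,::-1])
    for l in("stamp_foot","stamp_mid","mark_round","can_a_mid"):print(c,l,[(round(d["p"],2),np.round(d["at"]).tolist()) for d in r.tip_of(c,l)])
A=cv2.imread("pics/scene4.png")[160:290,300:450];B=cv2.imread("pics/top4.png")[170:300,300:450]
cv2.imwrite("pics/g4.png",cv2.resize(np.hstack([A,B]),(800,347),interpolation=3))
E
```

```text
20N 19.41 [473.7 240.  127.2] F [ 0.76 -0.37  3.71] w 0.578 g 20.9
70N 19.82 [473.8 240.1 127.5] F [ 0.46 -0.12  8.53] w 0.566 g 71.5
lift 20.36 [473.5 240.  150.1] F [-1.05 -0.72 -5.64] w 0.564 g 73.0
up 21.94 [473.3 239.9 364.5] F [-0.65 -0.77 -4.95] w 0.562 g 73.0
[-0.46726529  0.23484334  0.27271569  1.60866868  0.          2.28353104]
over 24.19 [ 485.6 -153.3  365.1] F [-0.38 -0.25 -5.01] w 0.566 g 73.0
near 25.81 [ 485.7 -154.1  175.4] F [-0.97 -0.23 -4.94] w 0.565 g 73.0
scene stamp_foot [(0.73, [487.0, -157.0, 48.0]), (0.63, [396.0, 358.0, -1.0]), (0.58, [360.0, 254.0, 6.0]), (0.42, [459.0, 170.0, 93.0])]
scene stamp_mid [(0.86, [359.0, 249.0, 93.0]), (0.59, [483.0, -154.0, 145.0]), (0.22, [511.0, 301.0, 90.0])]
scene mark_round [(0.89, [487.0, -155.0, 10.0])]
scene can_a_mid [(0.95, [515.0, 302.0, 89.0])]
top stamp_foot []
top stamp_mid []
top mark_round []
top can_a_mid [(0.97, [511.0, 303.0, 93.0])]
```

View pics/g4.png

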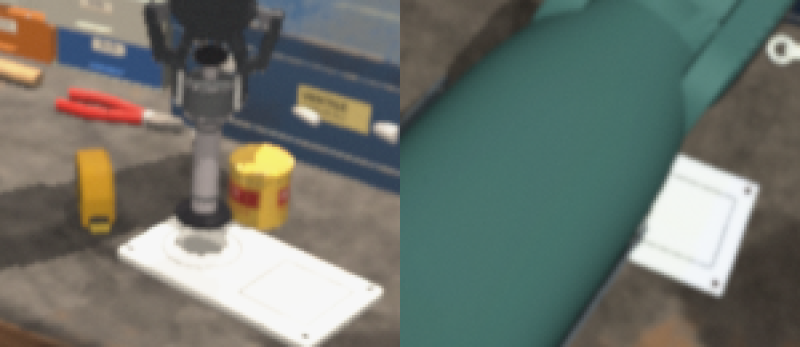

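The stamp hangs upright above the circle (foot at crop (203,217), underside 48 mm as expected). I'll lower it close to the plate and check the centring against the scribed ring in the scene camera.

```bash
python3 - <<'E'
from h import *
mx,my=485.5,-154
r.line_to([mx,my,144],v=60);r.dwell(.3);st("near")
c="scene";im=r.snapshot(c);cv2.imwrite("pics/scene5.png",im[:,:,::-1])
for l in("stamp_foot","mark_round"):print(l,[(round(d["p"],2),np.round(d["at"]).tolist()) for d in r.tip_of(c,l)])
z0=12+4.7
g=cv2.cvtColor(im,cv2.COLOR_RGB2GRAY);roi=mask(c,cyl(mx,my,90,z0-6,z0+10))>.5
d=((g<90)&roi).astype(np.float32);u=proj(c,[[mx,my,z0]])[0]
print("dark",d.sum(),mask(c,cyl(mx,my,60,z0,z0+8)).sum())
x,v=fit([c],[d],lambda x:[cyl(x[0],x[1],60,z0,z0+6),cyl(x[0],x[1],26,z0,z0+30)],[mx,my]);print("foot fit",x,v)
v=cv2.resize(im[:,:,::-1],None,fx=10,fy=10,interpolation=3)
def dr(P,col):cv2.polylines(v,[((proj(c,P)+.5)*10).astype(np.int32)],True,col,1)
a=np.linspace(0,2*np.pi,60)
ring=lambda x,y,R,z:np.c_[x+R*np.cos(a),y+R*np.sin(a),np.full(60,z)]
dr(ring(mx,my,40,12.),(0,255,0));dr(ring(mx,my,30,z0),(0,0,255));dr(ring(mx,my,30,z0+6),(255,0,255))
cx,cy=(u*10).astype(int);cv2.imwrite("pics/g5.png",v[cy-300:cy+300,cx-400:cx+400])
E
```

```text
near 27.27 [ 485.6 -154.1  144.2] F [-0.24 -0.25 -5.65] w 0.564 g 73.0
stamp_foot [(0.96, [487.0, -157.0, 14.0]), (0.71, [361.0, 255.0, 3.0]), (0.64, [396.0, 356.0, -1.0]), (0.54, [482.0, -160.0, 209.0])]
mark_round [(0.96, [488.0, -154.0, 10.0])]
dark 135.0 250.4375
foot fit [ 483.97106934 -154.63409424] 0.4931506812572479
```

View pics/g5.png

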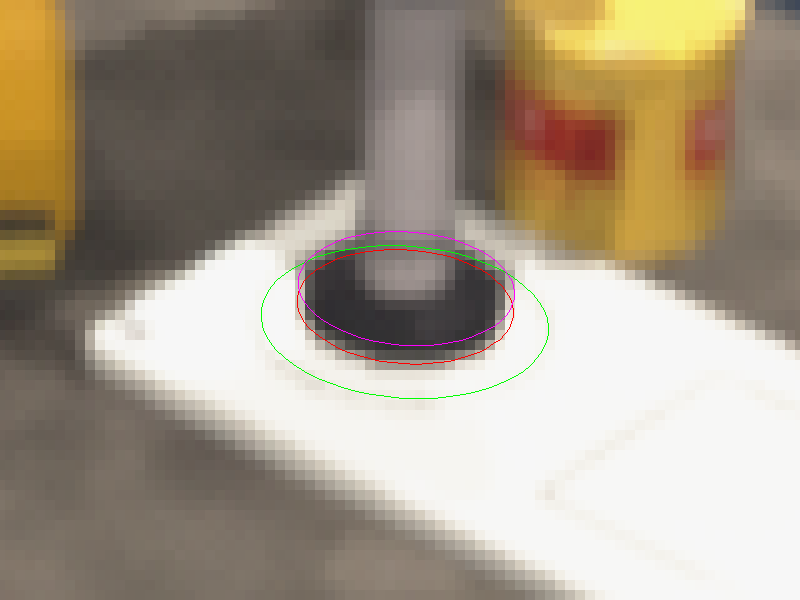

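The foot outline (red) lies centred within the ring (green) to about 2 mm. Lowering to contact and releasing.

```bash
python3 - <<'E'
from h import *
mx,my=485.5,-154
for z in np.arange(141,136.5,-.5):
    r.line_to([mx,my,z],v=15);r.dwell(.1);s=r.read_state();print(z,round(s["position"][2],2),round(s["force"][2],2))
    if s["force"][2]>-2.5:break
st("contact");r.gripper_close(20);r.ungrasp();r.dwell(.4);st("open")
r.line_to([mx,my,170],v=50);r.line_to([mx,my,260],v=150);r.dwell(.3);st("up")
c="scene";im=r.snapshot(c);cv2.imwrite("pics/scene6.png",im[:,:,::-1])
for l in("stamp_foot","stamp_top","stamp_mid"):print(l,[(round(d["p"],2),np.round(d["at"]).tolist()) for d in r.tip_of(c,l)])
v=cv2.resize(im[:,:,::-1],None,fx=8,fy=8,interpolation=3)
def dr(P,col):cv2.polylines(v,[((proj(c,P)+.5)*8).astype(np.int32)],True,col,1)
a=np.linspace(0,2*np.pi,60)
ring=lambda x,y,R,z:np.c_[x+R*np.cos(a),y+R*np.sin(a),np.full(60,float(z))]
for R,z,col in((40,12,(0,255,0)),(30,12,(0,0,255)),(25,132,(0,0,255)),(18,202.5,(255,0,255))):dr(ring(mx,my,R,z),col)
cx,cy=(proj(c,[[mx,my,100]])[0]*8).astype(int);cv2.imwrite("pics/g6.png",v[cy-300:cy+300,cx-300:cx+300])
E
```

```text
141.0 141.0 -4.68
140.5 140.51 -4.59
140.0 140.01 -5.55
139.5 139.57 -2.32
contact 28.93 [ 485.6 -154.1  139.6] F [-0.21 -0.13 -2.32] w 0.562 g 73.2
open 30.0 [ 485.5 -154.   139.5] F [ 0.52 -0.42 -1.16] w 1.0 g 0.0
up 31.81 [ 485.3 -153.9  259.5] F [-0.06 -0.39 -0.07] w 0.997 g 0.0
stamp_foot [(0.81, [488.0, -158.0, 8.0]), (0.69, [361.0, 252.0, 3.0]), (0.55, [400.0, 355.0, -1.0])]
stamp_top [(0.47, [488.0, -158.0, 204.0]), (0.43, [363.0, 252.0, 187.0])]
stamp_mid [(0.97, [486.0, -154.0, 106.0]), (0.76, [356.0, 252.0, 92.0]), (0.63, [395.0, 357.0, 94.0])]
```

View pics/g6.png

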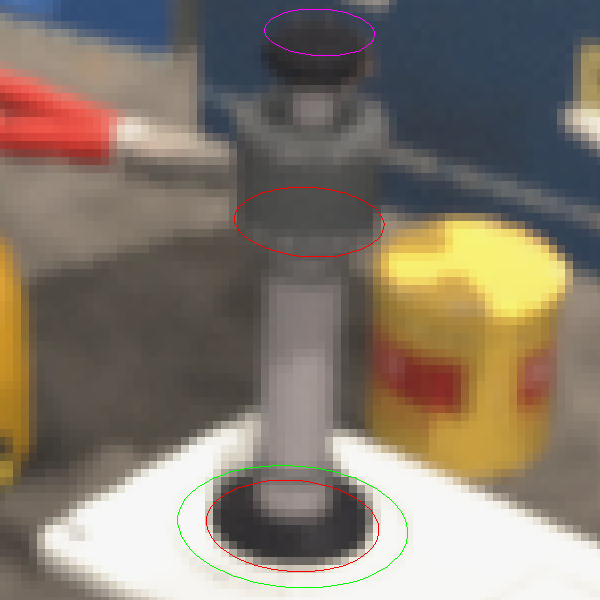

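The stamp stands upright and centred, foot at (290,523) inside the ring. Pressing the head with closed fingers.

```bash
python3 - <<'E'
from h import *
mx,my=485.,-154
r.gripper_close(20);st("shut")
r.line_to([mx,my,210],v=100);r.dwell(.2);f0=st("above")["force"][2]
for z in np.r_[np.arange(206,190,-1.5),np.arange(190.5,184,-.4)]:
    r.line_to([mx,my,z],v=25);r.dwell(.03);s=r.read_state();f=s["force"]-[0,0,f0];print(round(z,1),round(s["position"][2],2),np.round(f,1))
    if f[2]>20:break
r.dwell(.4);st("held")
r.line_to([mx,my,207],v=30);r.line_to([mx,my,300],v=150);r.dwell(.3);st("up")
r.line_to([450,50,330],v=200)
r.dwell(.3);st("away")
ims=[]
for c in("scene","top"):
    im=r.snapshot(c);cv2.imwrite(f"pics/{c}7.png",im[:,:,::-1])
    for l in("stamp_foot","stamp_top","tape_mid"):print(c,l,[(round(d["p"],2),np.round(d["at"]).tolist()) for d in r.tip_of(c,l)])
A=cv2.imread("pics/scene7.png")[130:290,290:450];B=cv2.imread("pics/top7.png")[150:310,290:450]
cv2.imwrite("pics/g7.png",cv2.resize(np.hstack([A,B]),(800,400),interpolation=3))
E
```

```text
shut 32.77 [ 485.5 -154.   260. ] F [0.48 0.24 0.98] w 0.001 g 0.0
above 33.62 [ 485.3 -154.1  210.5] F [1.04 0.59 0.18] w 0.001 g 0.0
206.0 205.93 [-0.3 -0.6  0.1]
204.5 204.48 [-0.  -0.2  0.1]
203.0 202.97 [ 0.5  0.5 -0.4]
201.5 201.71 [-0.3  0.   4.2]
200.0 200.17 [-0.3  0.2  3.8]
198.5 198.68 [ 0.2 -0.3  5.6]
197.0 197.2 [-1.1 -0.4  4.9]
195.5 195.76 [-0.3  0.3  7. ]
194.0 194.29 [-0.4  0.2  7.3]
192.5 192.85 [-0.7  0.8  7.2]
191.0 191.4 [-1.8 -0.3  8.9]
190.5 190.91 [-1.3  0.7  8.4]
190.1 190.52 [-0.5  0.4  8.8]
189.7 190.17 [-2.3 -0.2  9. ]
189.3 189.78 [-0.2  0.1  9.4]
188.9 189.39 [-1.5  0.3  9.9]
188.5 189.0 [-0.5 -0.3 10.6]
188.1 188.61 [-2.1  0.6 10.4]
187.7 188.32 [-2.4  0.4 11.4]
187.3 188.28 [-2.4  1.2 16.3]
186.9 188.26 [-3.1  1.5 20.6]
held 40.03 [ 485.6 -154.3  188.3] F [-3.3   1.83 19.74] w -0.002 g 10.2
up 41.92 [ 484.8 -153.9  299.5] F [ 0.01  0.   -0.45] w -0.004 g 0.0
away 43.41 [450.1  49.6 329.9] F [-0.07 -0.38  0.41] w 0.0 g 0.0
scene stamp_foot [(0.91, [358.0, 256.0, 3.0]), (0.82, [400.0, 353.0, 0.0]), (0.55, [486.0, -157.0, 9.0]), (0.21, [484.0, -159.0, 11.0])]
scene stamp_top [(0.45, [484.0, -158.0, 202.0]), (0.4, [361.0, 252.0, 188.0])]
scene tape_mid [(0.55, [503.0, -14.0, 32.0])]
top stamp_foot [(0.74, [488.0, -157.0, 7.0]), (0.59, [497.0, -16.0, 32.0])]
top stamp_top [(0.49, [491.0, -156.0, 202.0]), (0.42, [397.0, 357.0, 188.0])]
top tape_mid [(0.66, [497.0, -16.0, 34.0])]
```

View pics/g7.png

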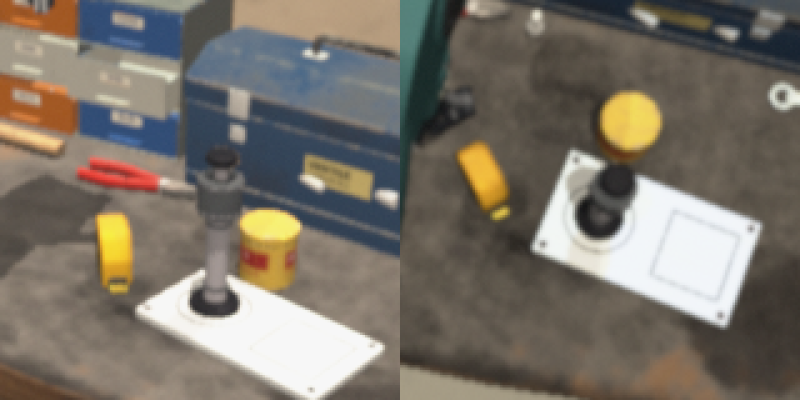

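The hard stop showed clearly at z = 188.3: the press force rose from 11 to 20 N with no further travel. The head is back up at about 202 mm. The stamp stands centred in the round outline, with its foot at top-crop pixel (600,215), and the tape measure is upright at (485,180). Handing in.

```bash
python3 -c "
from rig import r
print(r.close_job())"
```

```text
the job is handed in; nothing more can be done
None
```

The job is handed in at about 43 of 61 s (no verdict returned): the tape measure stands upright on the bench, and the grey stamp stands in the round outline, pressed to its stop with its head back up; I saw no contact with the cans or the tin.

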